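# Dry the polishing disc

### The arm

A 6-joint arm with a two-finger parallel gripper is mounted at the origin on the work surface. World frame = base frame: x ahead of the robot, y to its left, z up, the work surface at z = 0. Lengths are in m, angles in rad, forces in N, time in s.
With the tool pointing down it reaches from about 0.375 to 0.825 m from the base axis. Payload 5.5 kg.
Tool frame: the origin (TCP) lies midway between the tips of the shut fingers; the grasp point (between the pads) lies 19 mm behind it; z points along the fingers, y is the line along which they close (so a half turn about z gives the same grasp; the last joint's range is limited). The gripper opens to 85 mm and grips with 20 to 120 N. Pads are 22 mm wide; open, the fingers measure 114 mm over their backs; the gripper's body (76 mm by 85 mm) begins 54 mm behind the grasp point. The pads swing forward as they close: fully open they stand 13 mm farther back than shut.
Start: joints at [1.284, 0.314, -0.047, 1.21, 0, 1.571], TCP at [0.17, 0.575, 0.231] pointing down, gripper open.
Joint ranges: [-2.67, 2.67], [-0.69, 1.73], [-1.03, 1.25], [-2.08, 2.16], [-1.42, 1.45], [-3.14, 3.14]. Speed limits (rad/s): [2.39, 2.39, 3.01, 3.14, 3.14, 3.14].

### API

Orientations are given as a unit quaternion [w, x, y, z].
In Python, from bench import env, vision gives the robot as it stands. The module is installed in compiled form; this text tells all that it offers.
- The arm moves only by the shell command python3 -m crank 'ROWS' [OPENING] [FORCE]. ROWS is a JSON object of lists of equal length, an entry for each row: "translation": the shift along the tool's x, y, z in units of 0.03 m (1.0 is 0.03 m), a list of three; "dr": the turn, a rotation vector about the tool's x, y, z in units of pi rad (1.0 is pi rad), a list of three. A call has 1 to 12 rows; each row shifts and turns the commanded pose from where the row before left it, along the tool's axes as they then stand; what a row does not reach is not made up. A row lasts 1/10 s, in which the tool goes at most 50 mm and 8.59 degrees, less where a joint would pass 70% of its speed; a pose out of reach is approached as far as the arm can. A call with a number of a shift or a turn outside -1 to 1 is refused whole. A call with a gripper value outside its range is refused whole. OPENING is the opening, from -1 (shut) to 1 (fully open), set as the call begins (- or left out, the last holds). The fingers move at their own pace and stop on an object; FORCE is the grip in N (left out, the last holds). Time passes only in rows, so rows that do not move let the fingers close. It gives the time, the measured TCP pose, the force, the opening and the grip force at its end, in the units of the state.
- env.read_state(): the state, without advancing time (a new reading comes with each control period).
- vision.get_image(name): name is "scene" or "side" or "wrist"; returns a dict with "color" (384x512x3 uint8, red, green, blue), "z_map" (384x512 float32, m along the optical axis (not along the pixel's ray), 0 where there is no reading), "vfov" (degrees; the focal length in pixels is half the picture's height over the tangent of half this angle, whatever the lens; pixels are square), "cx", "cy" (the principal point, pixels), "R" (3x3) and "t" (3): a world point X has camera coordinates R X + t. Camera axes: x right, y down, z forward; pixel columns grow to the right and rows downward; lengths in m; the calibration is good to about 2 mm. A picture is of the moment at which its call begins.
- env.close_job(): hands the job in; it is judged then, once.
The state is a dict: "clock": time; "joint_pos": joint angles; "joint_velocities": joint speeds; "tau": joint torques, N m; "tcp_pos": TCP position; "ee_rot": TCP orientation; "wrist_force": force on the tool from outside, world axes, zero at the start; "moment": the same for the moment, N m; "finger_gap": opening from 0.0 (shut) to 1.0 (fully open); "grip_force": force on a finger pad.
Only numpy, scipy, OpenCV 4.12 (cv2) and the standard library are available. Lean on these libraries where they do the work, as an engineer would, in place of code of your own. Each camera call takes 0.05 s, during which the arm holds its last target. There are 200 camera calls.

### The job

Put the wet purple polishing disc into the disc dryer: slide the blue shutter wide open, push the disc flat along the bench through the mouth until it sits fully home in the round nest, and slide the shutter fully shut. Only then throw the red lever on the dryer all the way over, away from the mouth, to switch on the fan. Leave the orange disc and everything else on the bench where it is.

Things in the scene. Friction and masses are not known exactly. Their poses are not given: they have to be found in the camera images.
- purple_disc: the disc to dry: round aluminium polishing disc with a PURPLE top face, 100 mm across, 16 mm thick, 0.3 kg, lying flat on the bench; too wide for the gripper, it slides. Origin: centre of its underside, z axis up.
- dryer: white disc dryer fixed to the bench, its origin on the bench at the centre of the round nest; +x points INTO the dryer (the way the disc is pushed), +y to the left of that. No floor: the disc slides in on the bench itself. Behind the bay a white fan housing (x=66 to 150 mm, y=-75 to 75 mm, 85 mm high) carries the lever.
- nest (a point): point on the bench where the disc's centre is when it is fully home; the same point and axes as dryer. The nest's back is half-round, inner radius 51.5 mm about this point; the bay before it is 110 mm wide between 6 mm thick side walls, 28 mm high.
- mouth (a point): middle of the mouth on the bench, at dryer x=-65 mm, axes as dryer. The bay is open above from here to x=-30 mm when the shutter is open, so fingers can follow the disc; from x=-30 mm inward a clear lid covers it (z=28 to 33 mm, a 28 mm high slot). A shutter rail, 33 mm high, sticks out sideways to y=-185 mm at x=-26 mm.
- shutter (a joint): travel of the shutter in m: 0 shut over the mouth, 0.12 fully open. It slides sideways along the dryer's -y, needs about 1 to 2 N and stays where it is left. Blue angle plate 120 mm wide: upright front at dryer x=-73 to -69 mm, and a top flange (top at z=37.5 mm) over x=-73 to -27 mm.
- shutter_knob (a point): centre of the top of the shutter's black upright knob, 22 mm across, 30 mm high above the flange (this point at z=67.5 mm). In the dryer's frame at x=-50 mm, y=45 mm minus the joint value.
- lever (a joint): angle of the red fan lever on top of the fan housing, in rad: 0 off (leaning over the bay, towards the dryer's -x), 1.0 on (leaning away, towards its +x); stays where it is left.
- lever_tip (a point): tip of the fan lever, which swings in the dryer's x-z plane about a pivot at dryer x=108 mm, y=0, z=107 mm, 60 mm below the tip along the lever (10 mm thick, red ball at the tip). Its grey block is 70 x 50 mm, 25 mm high, on top of the housing. Leans 0.5 rad each way from upright.
- orange_disc: round aluminium polishing disc with an ORANGE top face, otherwise the same as the purple one (100 mm across, 16 mm thick). Origin: centre of its underside. Bystander.
- wash_bottle: white plastic bottle, 68 mm across, 170 mm tall; origin centre of underside. Bystander.
- jar_yellow: small glass jar with yellow cap, 34 mm across, 45 mm tall; origin centre of underside. Bystander.
- jar_red: small glass jar with red cap, 34 mm across, 45 mm tall; origin centre of underside. Bystander.
- screwdriver: red-handled screwdriver lying flat, 200 mm long. Bystander.
- drill_block: aluminium block with three holes, 90 x 35 x 15 mm. Bystander.
- clamp_ring: aluminium ring lying flat, 80 mm outside, 64 mm inside, 18 mm high. Bystander.
- ruler: steel rule lying flat, 150 x 28 x 5 mm. Bystander.
There are look-alikes about, which are no part of the job. What is shaped like the purple_disc but green is not meant.

How it is judged:
By the outcome, as a careful person would: the job done as asked, in the order asked, and still so for the second after the job is handed in, with the robot touching nothing.
It also fails if it takes over 72 s, if anything falls off the work surface, if the arm or the gripper's body presses on something with over 40 N, if the wrist force passes 120 N, or if a joint passes its speed limit or range.

## Working session

There is one attempt and no reset: what is moved stays moved. The work goes in short steps, Python scripts to look and compute and a shell command to move; the robot and the scene stay as the last step left them, time stands still between calls to the robot, and variables do not carry over. Pictures are saved under pics/ and viewed, at most 10 in all, crops included, and the job is handed in when it is done.

```bash
mkdir -p pics; cat > h.py <<'E'
import numpy as np, cv2
from bench import env, vision
def cap(n):
    d=vision.get_image(n); h,w=d["z_map"].shape
    f=h/2/np.tan(np.radians(d["vfov"])/2)
    v,u=np.mgrid[:h,:w]; z=d["z_map"]
    P=np.stack([(u-d["cx"])/f*z,(v-d["cy"])/f*z,z],-1)
    d["W"]=(P-d["t"])@d["R"]; d["W"][z==0]=np.nan
    d["f"]=f
    return d
def save(d,p): cv2.imwrite(p,d["color"][...,::-1])
E
python3 - <<'E'
from h import *
a=cap("scene");b=cap("side")
cv2.imwrite("pics/a.png",np.vstack([a["color"],b["color"]])[...,::-1][:, :] if 0 else cv2.resize(np.hstack([a["color"],b["color"]]),(800,300))[...,::-1])
save(a,"pics/scene.png");save(b,"pics/side.png")
np.savez("a.npz",c=a["color"],W=a["W"]);np.savez("b.npz",c=b["color"],W=b["W"])
for d in(a,b):print(d["f"],d["cx"],d["cy"],-d["R"].T@d["t"])
print(env.read_state())
E
```

```text
378.23798196118196 255.86894547279212 195.49331570057612 [ 1.24183248 -0.57536991  0.74823907]
372.84325516860963 253.5358737973201 187.6120486092755 [0.33027674 0.90306999 0.72159276]
{'clock': 0.1, 'joint_pos': array([ 1.28401251e+00,  3.14116255e-01, -4.79426411e-02,  1.21020442e+00,
        3.64275606e-05,  1.57082189e+00]), 'joint_velocities': array([ 4.75265315e-04, -2.66497011e-04,  2.22313507e-03,  1.01629212e-03,
        7.49149848e-05, -5.26129238e-04]), 'tau': array([ 6.24647855e-04, -5.40765882e+01,  3.40540087e+01,  1.12418312e-02,
       -2.51060408e-05, -1.56211325e-05]), 'tcp_pos': array([0.16956806, 0.57501811, 0.23056017]), 'ee_rot': array([-1.22835036e-04,  1.42913652e-01,  9.89734889e-01, -7.23367626e-04]), 'wrist_force': array([ 0.2087082 , -0.60848247,  0.06253799]), 'moment': array([ 0.01047002, -0.01251641, -0.04169741]), 'grip_force': 0.0, 'finger_gap': 0.994825203707658}
```

View pics/scene.png

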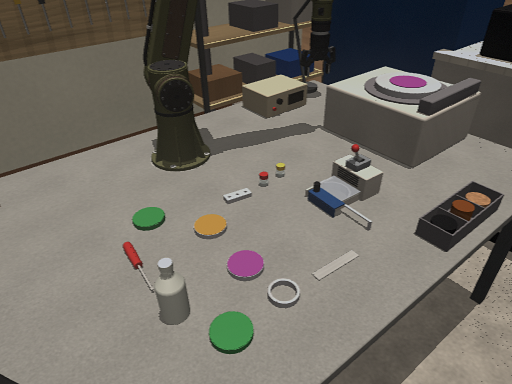

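View pics/side.png

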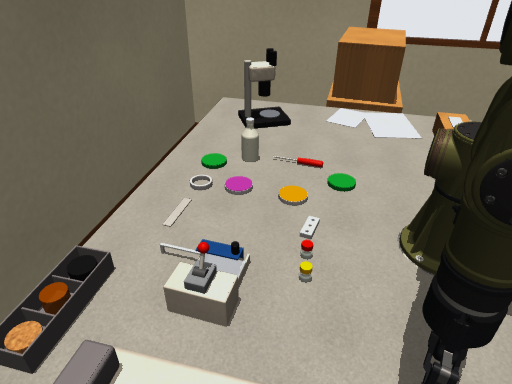

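The scene picture shows the purple disc at (245,264), orange disc at (210,226), knob at (317,187), blue shutter at about (325,200), the lever's red ball at (355,148), and the rail end at (368,222). In the side picture these are purple (239,185), knob (235,246), ball (203,247).

```bash
python3 - <<'E'
from h import *
for n in "ab":
    d=np.load(n+".npz");W=d["W"];hsv=cv2.cvtColor(d["c"],cv2.COLOR_RGB2HSV);H,S,V=[hsv[...,i].astype(int) for i in range(3)]
    x,y,z=W[...,0],W[...,1],W[...,2]
    def rep(k,m):
        m=m&np.isfinite(z)
        nn,l,st,ce=cv2.connectedComponentsWithStats(m.astype(np.uint8))
        for i in range(1,nn):
            if st[i,4]<12: continue
            p=W[l==i]; (c,s,a)=cv2.minAreaRect((p[:,:2]*1000).astype(np.float32))
            print(n,k,st[i,4],ce[i].round(),"med",np.median(p,0).round(4),"rect",np.round(c,1),np.round(s,1),round(a,1),"z",p[:,2].min().round(3),p[:,2].max().round(3))
    near=(z>-.02)&(z<.3)&(x>0)&(x<1.2)&(abs(y)<.6)
    rep("purple",near&(H>140)&(H<165)&(S>100)&(z>.01))
    rep("orange",near&(H>10)&(H<22)&(S>150)&(z>.01)&(z<.025))
    rep("green",near&(H>50)&(H<70)&(S>150)&(z>.01))
    rep("bluetop",near&(H>100)&(H<125)&(S>120)&(z>.034)&(z<.043))
    rep("knob",near&(V<50)&(z>.058)&(z<.075))
    rep("red",near&((H<6)|(H>174))&(S>150)&(z>.1))
    rep("house",near&(S<60)&(V>110)&(z>.08)&(z<.09))
    rep("rail",near&(S<60)&(V>90)&(z>.024)&(z<.037))
    rep("block",near&(S<60)&(z>.105)&(z<.116))
E
```

```text
a purple 723 [245. 263.] med [ 0.6536 -0.1685  0.0153] rect [ 652.2 -167.3] [93.2 92.8] 30.5 z 0.011 0.02
a orange 489 [210. 224.] med [ 0.456  -0.1542  0.0153] rect [ 455.3 -153.3] [90.2 95.8] 73.2 z 0.011 0.019
a bluetop 266 [327. 198.] med [0.6097 0.1915 0.0363] rect [601.4 192.1] [ 46.8 119.5] 87.2 z 0.034 0.042
a knob 184 [179. 148.] med [ 0.0708 -0.0368  0.066 ] rect [ 61.7 -36.1] [162.7  57.6] 60.5 z 0.058 0.075
a knob 77 [348. 175.] med [0.5904 0.3087 0.0663] rect [588.7 309.2] [ 8.5 87. ] 88.3 z 0.058 0.075
a knob 25 [317. 184.] med [0.5603 0.1926 0.0653] rect [557.8 192.3] [16.9 15.5] 75.2 z 0.058 0.068
a red 44 [355. 148.] med [0.593  0.3213 0.1654] rect [590.6 321.9] [21.8 14.5] 78.0 z 0.154 0.174
a house 351 [359. 169.] med [0.6236 0.3402 0.0835] rect [590.1 351.3] [ 84.7 151.2] 87.1 z 0.08 0.089
a rail 580 [339. 188.] med [0.5914 0.2678 0.0316] rect [577.9 268.9] [ 91.9 138.5] 86.8 z 0.024 0.036
a rail 13 [309. 188.] med [0.522  0.1936 0.0258] rect [523.5 198.3] [32.8  9. ] 89.3 z 0.025 0.028
a rail 82 [357. 213.] med [0.7135 0.2105 0.0309] rect [712.3 211.3] [ 11.8 107
[... 1466 characters left out ...]
 [249. 154.] med [ 0.6591 -0.3528  0.0307] rect [ 659.3 -353.7] [51.8 17. ] 9.1 z 0.024 0.037
b rail 129 [179. 248.] med [0.7055 0.2172 0.0321] rect [705.6 216. ] [ 12.7 118.1] 87.5 z 0.025 0.036
b rail 532 [227. 264.] med [0.5616 0.2416 0.0329] rect [563.9 245.4] [118.1  89.1] 15.7 z 0.025 0.036
b rail 18 [193. 309.] med [0.5958 0.397  0.0315] rect [595.7 397.6] [ 2.6 16.5] 87.0 z 0.026 0.037
b rail 43 [216. 316.] med [0.539  0.4006 0.0315] rect [537.6 400.4] [ 5.1 36.3] 85.9 z 0.024 0.037
b block 52 [250. 135.] med [ 0.657  -0.3583  0.1106] rect [ 662.6 -367.6] [63.7 37.5] 6.0 z 0.105 0.115
b block 430 [200. 275.] med [0.5826 0.3686 0.1099] rect [587.3 357.2] [71.4 50.8] 87.2 z 0.105 0.116
```

```bash
cat > w.py <<'E'
from h import *
A=np.radians(87.05); X=np.array([np.cos(A),np.sin(A)]); Y=np.array([-X[1],X[0]])
N=np.array([.5886,.3538])-.108*X
def dry(p): p=np.asarray(p)[...,:2]-N; return np.stack([p@X,p@Y],-1)*1000
def st():
    s=env.read_state(); from scipy.spatial.transform import Rotation as R
    q=s["ee_rot"]; M=R.from_quat([q[1],q[2],q[3],q[0]]).as_matrix()
    print("t",s["clock"].__round__(2),"dryer xy",dry(s["tcp_pos"]).round(1),"z",(s["tcp_pos"][2]*1000).round(1),"toolx ang",np.degrees(np.arctan2(M[1,0],M[0,0])).round(2),"tilt",M[:2,2].round(4),"F",s["wrist_force"].round(1),"gap",round(s["finger_gap"],3))
if __name__=="__main__": st()
E
python3 w.py
python3 -m crank '{"translation":[[0,0,0],[0,0,0],[0,0,0],[0,0,0],[0,0,0],[0,0,0],[0,0,0],[0,0,0],[0,0,0],[0,0,0]],"dr":[[0,0,0.0425],[0,0,0.0425],[0,0,0.0425],[0,0,0.0425],[0,0,0.0425],[0,0,0.0425],[0,0,0.0425],[0,0,0.0425],[0,0,0.0425],[0,0,0.0425]]}' 0
python3 w.py; python3 - <<'E'
from w import *
a=np.load("a.npz");b=np.load("b.npz")
for n,p in dict(purple_a=(.6522,-.1673),purple_b=(.6499,-.1626),orange=(.4543,-.151),knob=(.5554,.1973)).items(): print(n,dry(p))
E
```

```text
t 0.1 dryer xy [307.4 429.9] z 230.6 toolx ang 163.57 tilt [-0.0004 -0.0014] F [ 0.2 -0.6  0.1] gap 0.995
clock: 1.1
tcp_pos: [0.1696, 0.5752, 0.2308]
ee_rot: [0.0, 0.727, 0.687, -0.0]
wrist_force: [-0.2, 0.2, -0.9]
finger_gap: 0.498
grip_force: 0.0
t 1.1 dryer xy [307.5 429.8] z 230.8 toolx ang 86.75 tilt [-0.0003 -0.001 ] F [-0.2  0.2 -0.9] gap 0.498
purple_a [-409.1363118  -90.3338531]
purple_b [-404.5609084  -87.795018 ]
orange [-403.0427303   108.14276584]
knob [-50.00123064  25.10181503]
```

```bash

python3 -m crank '{"translation":[[-0.99,0.9,0],[-0.99,0.9,0],[-0.99,0.9,0],[-0.99,0.9,0],[-0.99,0.9,0],[-0.99,0.9,0],[-0.99,0.9,0],[-0.99,0.9,0],[-0.99,0.9,0],[-0.99,0.9,0],[-0.99,0.9,0],[-0.99,0.9,0]],"dr":[[0,0,0],[0,0,0],[0,0,0],[0,0,0],[0,0,0],[0,0,0],[0,0,0],[0,0,0],[0,0,0],[0,0,0],[0,0,0],[0,0,0]]}'
python3 -m crank '{"translation":[[0,0.9,0],[0,0.9,0],[0,0.9,0],[0,0,0],[0,0,0]],"dr":[[0,0,0],[0,0,0],[0,0,0],[0,0,0],[0,0,0]]}' >/dev/null
python3 w.py; python3 - <<'E'
from w import *
d=cap("wrist"); save(d,"pics/w1.png"); np.savez("w1.npz",c=d["color"],W=d["W"])
E
```

```text
clock: 2.3
tcp_pos: [0.4757, 0.2014, 0.2311]
ee_rot: [-0.0, 0.725, 0.689, -0.0]
wrist_force: [0.9, 0.8, 0.2]
finger_gap: 0.503
grip_force: 0.0
t 2.8 dryer xy [-48.8  24.9] z 230.5 toolx ang 87.03 tilt [-0.0018 -0.0005] F [-0.8 -0.   0.8] gap 0.497
```

View pics/w1.png

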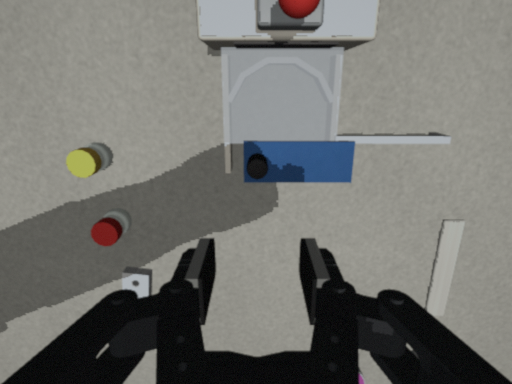

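The wrist view shows the dryer straight ahead: the knob at (257,166), the blue shutter at x 244–354 (about 20 mm open), side walls at 227/337, fingers at (205,260)/(310,260).

```bash
python3 - <<'E'
from w import *
d=np.load("w1.npz");W=d["W"];c=d["c"].astype(int);z=W[...,2]
hsv=cv2.cvtColor(d["c"],cv2.COLOR_RGB2HSV);H,S,V=[hsv[...,i].astype(int) for i in range(3)]
row=np.mgrid[:384,:512][0]
def rep(k,m):
    p=W[m];D=np.c_[dry(p),p[:,2]*1000]; r=cv2.minAreaRect(D[:,:2].astype(np.float32)); print(k,m.sum(),"c",np.round(r[0],1),np.round(r[1],1),round(r[2],1),"z",np.median(D[:,2]).round(1))
near=(row<230)
rep("knob",near&(V<60)&(z>.06)&(z<.075))
rep("blue",near&(H>100)&(H<125)&(S>120)&(z>.032)&(z<.045))
rep("block",near&(z>.103)&(z<.117))
rep("rail",near&(z>.029)&(z<.037)&(np.mgrid[:384,:512][1]>362)&(row>120))
rep("walls",near&(z>.023)&(z<.031)&(np.mgrid[:384,:512][1]<350)&(np.mgrid[:384,:512][1]>215))
E
```

```text
knob 642 c [4.5 1.9] [137.5 126.4] 89.9 z 66.2
blue 3844 c [-48.7 -19.3] [ 44.8 118.5] 0.0 z 36.2
block 1194 c [82.9  0.7] [49.5 17.3] 89.7 z 108.5
rail 610 c [ -24.2 -136.1] [95.4  7.4] 89.8 z 31.1
walls 1983 c [ 4.8 -4.4] [130.8 137.9] 2.2 z 30.6
```

```bash

python3 -m crank '{"translation":[[0,0,1],[0,0,1],[0,0,1],[0,0,1],[0,0,1],[0,0,0.8],[0,0,0.45],[0,0,0]],"dr":[[0,0,0],[0,0,0],[0,0,0],[0,0,0],[0,0,0],[0,0,0],[0,0,0],[0,0,0]]}' >/dev/null
python3 w.py
python3 -m crank '{"translation":[[0,0.3,0],[0,0.4,0],[0,0.4,0],[0,0.4,0],[0,0.4,0],[0,0.4,0],[0,0.4,0],[0,0.4,0],[0,0.3,0],[0,0.2,0],[0,0,0]],"dr":[[0,0,0],[0,0,0],[0,0,0],[0,0,0],[0,0,0],[0,0,0],[0,0,0],[0,0,0],[0,0,0],[0,0,0],[0,0,0]]}' >/dev/null
python3 w.py
```

```text
t 3.65 dryer xy [-48.9  26.9] z 42.2 toolx ang 87.1 tilt [-0.0035 -0.0012] F [-0.5 -0.9 -0.1] gap 0.5
t 4.75 dryer xy [-48.5 -84.3] z 43.9 toolx ang 87.04 tilt [0.0005 0.    ] F [ 0.5 -0.2  0.1] gap 0.499
```

```bash

python3 -m crank '{"translation":[[0,0.1,0],[0,0.1,0],[0,0,0]],"dr":[[0,0,0],[0,0,0],[0,0,0]]}' >/dev/null
python3 w.py
python3 - <<'E'
from w import *
for n in("scene","wrist"):
    d=cap(n);W=d["W"];z=W[...,2]
    hsv=cv2.cvtColor(d["color"],cv2.COLOR_RGB2HSV);H,S,V=[hsv[...,i].astype(int) for i in range(3)]
    m=(H>100)&(H<125)&(S>120)&(z>.032)&(z<.045); D=dry(W[m]); D=D[(abs(D[:,0]+50)<30)&(abs(D[:,1])<250)]
    print(n,len(D),D.min(0),D.max(0)) if len(D) else print(n,0)
E
```

```text
t 5.05 dryer xy [-48.6 -85. ] z 43.4 toolx ang 87.11 tilt [-0.0077  0.0002] F [-13.2   0.4   8.1] gap 0.503
scene 307 [ -76.50859568 -181.2016823 ] [-28.797937   -60.63709836]
wrist 13727 [ -71.95417421 -179.33967916] [-25.20332562 -59.94900563]
```

```bash

python3 -m crank '{"translation":[[0,-0.2,0],[0,-0.15,0],[0,0,-1],[0,0,-1],[0,0,-1],[0,0,-1],[-1,0,0],[-1,0,0],[-1,0,0],[-1,0,0],[-1,0,0],[-1,0,0]],"dr":[[0,0,0],[0,0,0],[0,0,0],[0,0,0],[0,0,0],[0,0,0],[0,0,0],[0,0,0],[0,0,0],[0,0,0],[0,0,0],[0,0,0]]}' 0.4 >/dev/null
python3 -m crank '{"translation":[[-1,0,0],[-1,0,0],[-1,0,0],[-1,0,0],[-1,0,0],[-1,0,0],[-1,0,0],[-1,0.2,0],[0,0.3,0],[0,0,0]],"dr":[[0,0,0],[0,0,0],[0,0,0],[0,0,0],[0,0,0],[0,0,0],[0,0,0],[0,0,0],[0,0,0],[0,0,0]]}' >/dev/null
python3 w.py
python3 - <<'E'
from w import *
d=cap("wrist"); save(d,"pics/w2.png")
W=d["W"];z=W[...,2]
hsv=cv2.cvtColor(d["color"],cv2.COLOR_RGB2HSV);H,S,V=[hsv[...,i].astype(int) for i in range(3)]
for k,m in dict(purple=(H>140)&(H<165)&(S>90)&(z>.01)&(z<.025),orange=(H>10)&(H<22)&(S>150)&(z>.01)&(z<.025)).items():
    D=dry(W[m]); 
    if len(D)>20: print(k,cv2.minEnclosingCircle(D.astype(np.float32)),D.min(0),D.max(0))
# other items from scene/side
a=np.load("a.npz")["W"];b=np.load("b.npz")["W"]
for n,W,u,v in[("ring",a,272,291),("ring",a,297,293),("ring",a,285,280),("ring",a,285,303),("ruler",a,336,264),("block",a,238,195),("jarred",a,264,175),("ruler end",a,355,254)]: print(n,W[v,u].round(3),dry(W[v,u]).round(0))
E
```

```text
t 7.35 dryer xy [-469.  -95.] z 163.7 toolx ang 87.01 tilt [ 0.0013 -0.0002] F [-0.4  0.4 -0.2] gap 0.698
purple ((-428.180419921875, -79.05831909179688), 39.967864990234375) [-455.44322324 -115.48361021] [-411.72987163  -42.5879662 ]
orange ((-421.1494445800781, 104.28990173339844), 42.31245422363281) [-451.19530774   62.28643386] [-387.75266838  144.13249219]
ring [ 0.762 -0.166  0.001] [-402. -200.]
ring [ 0.816 -0.132  0.018] [-366. -252.]
ring [ 0.767 -0.127  0.017] [-363. -202.]
ring [ 0.82  -0.175  0.018] [-408. -259.]
ruler [0.801 0.026 0.002] [-209. -229.]
block [0.389 0.    0.015] [-256.  181.]
jarred [0.383 0.117 0.043] [-139.  193.]
ruler end [0.81  0.092 0.004] [-142. -234.]
```

View pics/w2.png

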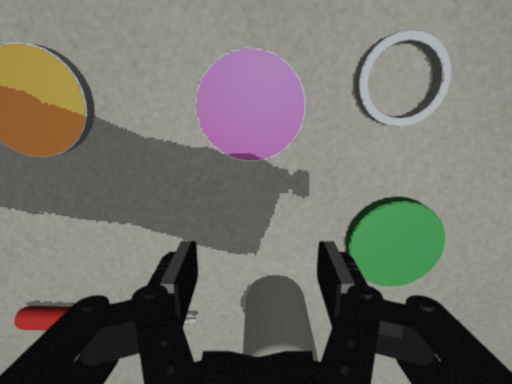

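The wrist view shows the purple disc ahead at (251,104), orange at (30,100), ring at (405,78), green at (397,242) and the bottle well behind the gripper at (275,310). My purple mask lost part of the disc; I'll remeasure from the saved circle.

```bash
python3 - <<'E'
from w import *
d=cap("wrist"); W=d["W"];z=W[...,2]
c=d["color"].astype(int); m=((c[...,0]-c[...,1]>25)&(c[...,2]-c[...,1]>25)&(z>.008)&(z<.03))
D=dry(W[m]);print(m.sum(),cv2.minAreaRect(D.astype(np.float32)),np.median(W[m][:,2]))
for n in range(2):
    h=np.median(D,0);print(h)
o=(c[...,0]-c[...,2]>60)&(c[...,1]-c[...,2]>20)&(z>.008)&(z<.03)
print(cv2.minAreaRect(dry(W[o]).astype(np.float32)))
E
```

```text
9320 ((-407.3764343261719, -88.45635986328125), (96.05538177490234, 96.10108947753906), 1.860148549079895) 0.014999672539268986
[-404.7568729   -88.71478584]
[-404.7568729   -88.71478584]
((-405.73590087890625, 98.76130676269531), (75.87419891357422, 96.31958770751953), 77.19416809082031)
```

```bash

python3 -m crank '{"translation":[[-0.2,-0.2,0.5],[0,0,1],[0,0,1],[0,0,1],[0,0,0.9],[0,0,0.5],[0,0,0.3],[0,0,0.1],[0,0,0]],"dr":[[0,0,0],[0,0,0],[0,0,0],[0,0,0],[0,0,0],[0,0,0],[0,0,0],[0,0,0],[0,0,0]]}' >/dev/null
python3 w.py
```

```text
t 8.35 dryer xy [-474.3  -88.5] z 5.5 toolx ang 87.09 tilt [ 0.0008 -0.0003] F [-0.2  0.1 -0.1] gap 0.703
```

```bash

python3 -m crank '{"translation":[[0.2,0,0],[0.2,0,0],[0.2,0,0],[0.3,-0.08,0],[0.4,-0.13,0],[0.5,-0.16,0],[0.5,-0.16,0],[0.5,-0.16,0],[0.5,-0.16,0],[0.4,-0.13,0],[0.2,-0.06,0],[0,0,0]],"dr":[[0,0,0],[0,0,0],[0,0,0],[0,0,0],[0,0,0],[0,0,0],[0,0,0],[0,0,0],[0,0,0],[0,0,0],[0,0,0],[0,0,0]]}' >/dev/null
python3 w.py
cat > disc.py <<'E'
from w import *
for n in("wrist","scene"):
    d=cap(n); W=d["W"];z=W[...,2]
    c=d["color"].astype(int); m=((c[...,0]-c[...,1]>25)&(c[...,2]-c[...,1]>25)&(z>.008)&(z<.03)&(abs(W[...,1])<.4))
    D=dry(W[m]).astype(np.float32); print(n,len(D),cv2.minEnclosingCircle(D),D.min(0),D.max(0)) if len(D)>20 else 0
st()
E
python3 disc.py
```

```text
t 9.55 dryer xy [-355.8  -56. ] z 4.6 toolx ang 87.16 tilt [-0.001   0.0015] F [-1.  -0.3 -0.2] gap 0.701
wrist 39835 ((-305.3577880859375, -56.12467956542969), 48.937984466552734) [-353.68774 -104.57925] [-256.9414      -7.3975973]
scene 317 ((-306.1554260253906, -58.68917465209961), 49.169368743896484) [-354.22766  -104.878365] [-259.63095  -17.40429]
t 9.65 dryer xy [-356.6  -55.9] z 4.2 toolx ang 87.1 tilt [-0.0016  0.0017] F [ 0.4 -0.3  0.3] gap 0.702
```

```bash

python3 -m crank '{"translation":[[0.3,-0.1,0],[0.5,-0.165,0],[0.6,-0.195,0],[0.6,-0.195,0],[0.6,-0.195,0],[0.6,-0.195,0],[0.6,-0.195,0],[0.6,-0.195,0],[0.6,-0.195,0],[0.5,-0.16,0],[0.2,-0.07,0],[0,0,0]],"dr":[[0,0,0],[0,0,0],[0,0,0],[0,0,0],[0,0,0],[0,0,0],[0,0,0],[0,0,0],[0,0,0],[0,0,0],[0,0,0],[0,0,0]]}' >/dev/null
python3 - <<'E'
from w import *
st()
d=cap("wrist");save(d,"pics/w3.png")
E
python3 disc.py
```

```text
t 10.85 dryer xy [-185.    -0.4] z 4.9 toolx ang 87.18 tilt [-0.0002  0.0006] F [ 0.6  0.2 -0.9] gap 0.697
wrist 40114 ((-133.92689514160156, 0.22019314765930176), 49.00049591064453) [-181.94275   -48.467045] [-85.025314  49.136826]
scene 218 ((-133.75660705566406, -1.8839112520217896), 49.62150192260742) [-182.78494   -49.594097] [-84.55919   43.226505]
t 11.0 dryer xy [-186.5   -1.1] z 4.9 toolx ang 87.05 tilt [0.0003 0.0003] F [ 0.  -0.3 -0.1] gap 0.701
```

View pics/w3.png

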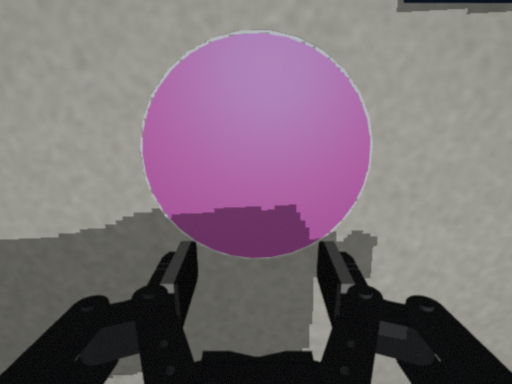

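The disc sits centred between both fingertips at (256,145), at dryer (-134,0), in line with the mouth. Pushing straight in.

```bash

python3 -m crank '{"translation":[[0.3,-0.02,0],[0.4,0,0],[0.4,0,0],[0.4,0,0],[0.4,0,0],[0.4,0,0],[0.4,0,0],[0.4,0,0],[0.4,0,0],[0.3,0,0],[0.2,0,0],[0,0,0]],"dr":[[0,0,0],[0,0,0],[0,0,0],[0,0,0],[0,0,0],[0,0,0],[0,0,0],[0,0,0],[0,0,0],[0,0,0],[0,0,0],[0,0,0]]}' >/dev/null
python3 w.py
python3 -m crank '{"translation":[[0.12,0,0],[0.12,0,0],[0.1,0,0],[0,0,0]],"dr":[[0,0,0],[0,0,0],[0,0,0],[0,0,0]]}' >/dev/null
python3 disc.py
```

```text
t 12.2 dryer xy [-65.2  -0.3] z 4.8 toolx ang 87.13 tilt [0.0001 0.0012] F [-0.3 -0.1 -0.8] gap 0.699
wrist 3468 ((-37.36821746826172, -0.0097198486328125), 36.187843322753906) [-54.07994 -36.19724] [-36.523262  36.1778  ]
scene 76 ((-29.011701583862305, 1.6794452667236328), 42.76790237426758) [-55.366325 -40.549015] [-18.89761   43.907906]
t 12.7 dryer xy [-56.   -0.3] z 4.8 toolx ang 87.07 tilt [-0.      0.0006] F [-0.  -0.8  0.1] gap 0.701
```

```bash

python3 -m crank '{"translation":[[0.08,0,0],[0.06,0,0],[0,0,0]],"dr":[[0,0,0],[0,0,0],[0,0,0]]}' >/dev/null
python3 w.py
python3 -m crank '{"translation":[[0.05,0,0],[0.04,0,0],[0,0,0]],"dr":[[0,0,0],[0,0,0],[0,0,0]]}' >/dev/null
python3 disc.py
```

```text
t 13.0 dryer xy [-51.8  -0.3] z 4.8 toolx ang 87.08 tilt [0.     0.0001] F [-0.5 -2.2  0.7] gap 0.703
wrist 1379 ((-38.6842041015625, 0.09386825561523438), 27.02171516418457) [-47.43501  -26.927145] [-36.915184  27.114882]
scene 62 ((-25.979076385498047, 2.3485946655273438), 38.50270080566406) [-48.14417  -35.826366] [-18.03742   40.523556]
t 13.4 dryer xy [-49.2  -0.3] z 4.8 toolx ang 87.08 tilt [-0.      0.0003] F [ 0.4 -1.5  0.2] gap 0.702
```

```bash

python3 -m crank '{"translation":[[0.05,0,0],[0.03,0,0],[0,0,0]],"dr":[[0,0,0],[0,0,0],[0,0,0]]}' | grep -E "tcp|wrist"
python3 w.py
```

```text
tcp_pos: [0.5808, 0.1986, 0.0047]
wrist_force: [-0.8, -4.3, -0.5]
t 13.7 dryer xy [-47.4  -0.2] z 4.7 toolx ang 87.06 tilt [-0.0002 -0.0012] F [-0.8 -4.3 -0.5] gap 0.703
```

```bash

python3 -m crank '{"translation":[[0.04,0,0],[0,0,0]],"dr":[[0,0,0],[0,0,0]]}' | grep -E "tcp|wrist"
python3 disc.py
```

```text
tcp_pos: [0.5807, 0.199, 0.0047]
wrist_force: [-1.2, -6.8, 1.5]
wrist 967 ((-38.67774200439453, -0.033362388610839844), 23.93585968017578) [-45.489876 -23.966501] [-37.685513  23.899776]
scene 58 ((-27.215412139892578, -1.2313365936279297), 37.15095138549805) [-47.2629   -38.334354] [-18.381668  35.87168 ]
t 14.0 dryer xy [-47.   -0.1] z 4.7 toolx ang 87.03 tilt [-0.0003 -0.0025] F [-1.1 -7.1  0.8] gap 0.704
```

```bash

python3 -m crank '{"translation":[[0.04,0,0],[0,0,0]],"dr":[[0,0,0],[0,0,0]]}' | grep -E "tcp|wrist"
python3 -m crank '{"translation":[[-0.4,0,0],[-0.8,0,0],[0,0,-0.8],[0,0,-1],[0,0,-1],[0,0,-1],[0.5,0.8,0],[0.5,0.9,0],[0,0.8,0],[0,0,0],[0,0,0]],"dr":[[0,0,0],[0,0,0],[0,0,0],[0,0,0],[0,0,0],[0,0,0],[0,0,0],[0,0,0],[0,0,0],[0,0,0],[0,0,0]]}' 0 >/dev/null
python3 - <<'E'
from w import *
st()
d=cap("wrist");save(d,"pics/w4.png")
E
```

```text
tcp_pos: [0.5806, 0.1993, 0.0046]
wrist_force: [-0.6, -10.3, 2.3]
t 15.3 dryer xy [-50.3 -75.2] z 118.4 toolx ang 87.07 tilt [-0.0006  0.0012] F [-0.5 -0.3 -0.2] gap 0.5
```

View pics/w4.png

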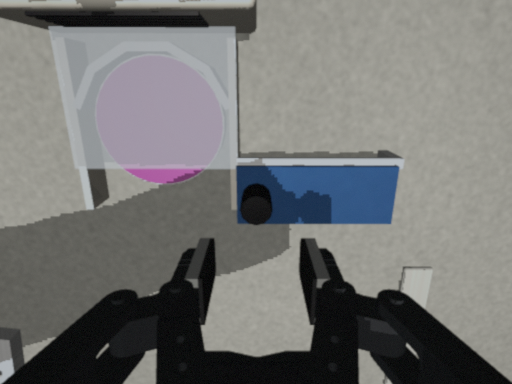

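The disc shows through the lid at (160,118), up against the half-round back; the open shutter has its knob at (256,204). I'll compute the disc centre by ray at z = 16 mm.

```bash
cat > ray.py <<'E'
from w import *
d=cap("wrist");c=d["color"].astype(int)
m=((c[...,0]-c[...,1]>8)&(c[...,2]-c[...,1]>8)).astype(np.uint8)
n,l,s,ce=cv2.connectedComponentsWithStats(m);i=1+s[1:,4].argmax();print(s[i],ce[i])
k=cv2.findContours((l==i).astype(np.uint8),0,cv2.CHAIN_APPROX_NONE)[0];k=max(k,key=len)[:,0].astype(float)
r=np.c_[(k[:,0]-d["cx"])/d["f"],(k[:,1]-d["cy"])/d["f"],np.ones(len(k))]@d["R"]
o=-d["R"].T@d["t"]; P=o+r*((.016-o[2])/r[:,2])[:,None]
D=dry(P).astype(np.float32);print(cv2.minEnclosingCircle(D),D.min(0),D.max(0))
E
python3 ray.py
```

```text
[   98    56   125   128 12165] [159.46354295 119.63551171]
((2.1039938926696777, -0.031079472973942757), 48.20609664916992) [-45.64707  -47.446674] [49.949013 47.315857]
```

```bash

python3 -m crank '{"translation":[[0,0,0.8],[0,0,0.9],[0,0,0.6],[0,0,0.2],[0,0,0]],"dr":[[0,0,0],[0,0,0],[0,0,0],[0,0,0],[0,0,0]]}' >/dev/null
python3 w.py
python3 -m crank '{"translation":[[0,-0.2,0],[0,-0.4,0],[0,-0.45,0],[0,-0.45,0],[0,-0.45,0],[0,-0.45,0],[0,-0.45,0],[0,-0.45,0],[0,-0.4,0],[0,-0.3,0],[0,-0.2,0],[0,0,0]],"dr":[[0,0,0],[0,0,0],[0,0,0],[0,0,0],[0,0,0],[0,0,0],[0,0,0],[0,0,0],[0,0,0],[0,0,0],[0,0,0],[0,0,0]]}' >/dev/null
python3 w.py
```

```text
t 15.9 dryer xy [-50.8 -74. ] z 43.2 toolx ang 87.07 tilt [-0.0019 -0.0002] F [-0.1 -0.  -0. ] gap 0.497
t 17.1 dryer xy [-50.5  51.4] z 44.1 toolx ang 87.09 tilt [-0.0002  0.0001] F [0.8 0.3 0.1] gap 0.499
```

```bash

python3 -m crank '{"translation":[[0,-0.1,0],[0,-0.08,0],[0,0,0]],"dr":[[0,0,0],[0,0,0],[0,0,0]]}' | grep wrist
python3 w.py
```

```text
wrist_force: [2.3, 0.7, 1.2]
t 17.4 dryer xy [-50.5  56. ] z 43.8 toolx ang 87.06 tilt [0.0002 0.0001] F [2.3 0.7 1.2] gap 0.5
```

```bash

python3 -m crank '{"translation":[[0,-0.06,0],[0,0,0]],"dr":[[0,0,0],[0,0,0]]}' | grep wrist
python3 w.py
```

```text
wrist_force: [5.7, -0.6, -2.9]
t 17.6 dryer xy [-50.5  56.1] z 43.9 toolx ang 87.04 tilt [ 0.0031 -0.0003] F [ 5.7 -0.6 -2.9] gap 0.504
```

```bash

python3 -m crank '{"translation":[[0,0.15,0],[0,0.2,0],[0,0,-0.6],[0,0,-1],[0,0,-1],[0,0,-1],[0,0,-1],[0,0,-0.8],[0,0.7,0],[0,0.8,0],[0,0,0]],"dr":[[0,0,0],[0,0,0],[0,0,0],[0,0,0],[0,0,0],[0,0,0],[0,0,0],[0,0,0],[0,0,0],[0,0,0],[0,0,0]]}' -1 >/dev/null
python3 - <<'E'
from w import *
st()
d=cap("wrist");save(d,"pics/w5.png")
W=d["W"];z=W[...,2];c=d["color"].astype(int)
hsv=cv2.cvtColor(d["color"],cv2.COLOR_RGB2HSV);H,S,V=[hsv[...,i].astype(int) for i in range(3)]
m=(H>100)&(H<125)&(S>120)&(z>.032)&(z<.045);D=dry(W[m]);print("blue",D.min(0),D.max(0))
m=(c[...,0]>100)&(c[...,1]<60)&(z>.13);D=dry(W[m]);print("ball",len(D),D.min(0),D.max(0),z[m].max()) if len(D) else 0
E
python3 ray.py
```

```text
t 18.7 dryer xy [-50.7   0.5] z 205.3 toolx ang 87.01 tilt [ 0.0005 -0.    ] F [-0.3 -0.4 -0.1] gap 0.005
blue [-70.71736562 -58.37234023] [-25.7426088   60.44512845]
[ 214   63   92   80 5768] [258.78380721 105.38800277]
((2.858901262283325, 0.3282875120639801), 47.261409759521484) [-27.8476   -46.707047] [49.809586 46.947662]
```

View pics/w5.png

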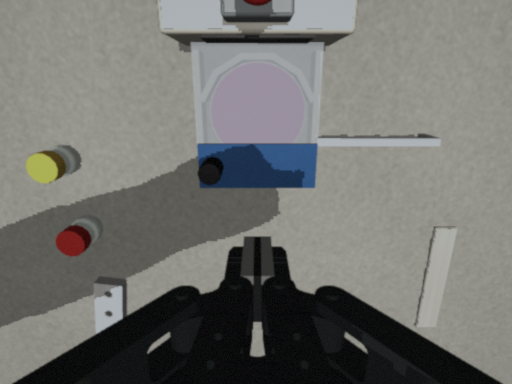

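The shutter (198–316, 165) covers the mouth fully, the disc is home at (258,105), and the lever ball is at the top edge (258,2). Now the lever.

```bash

python3 -m crank '{"translation":[[0.8,0,0],[0.8,0,0],[0.8,0,0],[0.7,0,0],[0,0,0.7],[0,0,0.8],[0,0,0.6],[0,0,0]],"dr":[[0,0,0],[0,0,0],[0,0,0],[0,0,0],[0,0,0],[0,0,0],[0,0,0],[0,0,0]]}' >/dev/null
python3 w.py
python3 -m crank '{"translation":[[0.2,0,0],[0.3,0,0],[0.3,0,0],[0.3,0,0],[0.3,0,0],[0.3,0,0],[0.2,0,0],[0,0,0]],"dr":[[0,0,0],[0,0,0],[0,0,0],[0,0,0],[0,0,0],[0,0,0],[0,0,0],[0,0,0]]}' | grep wrist
python3 w.py
```

```text
t 19.6 dryer xy [41.6  5.1] z 139.6 toolx ang 87.1 tilt [-0.0056 -0.0027] F [-0.   0.3  0.5] gap 0.003
wrist_force: [-0.0, -0.3, 0.1]
t 20.4 dryer xy [100.7   2.7] z 142.5 toolx ang 87.13 tilt [-0.0002  0.0007] F [-0.  -0.3  0.1] gap 0.002
```

```bash

python3 -m crank '{"translation":[[0.2,0.05,0],[0.15,0,0],[0,0,0]],"dr":[[0,0,0],[0,0,0],[0,0,0]]}' | grep wrist
python3 w.py
python3 -m crank '{"translation":[[0.1,0,0],[0.05,0,0],[0,0,0]],"dr":[[0,0,0],[0,0,0],[0,0,0]]}' | grep wrist
python3 w.py
```

```text
wrist_force: [-0.3, 0.4, 0.1]
t 20.7 dryer xy [110.4   1. ] z 142.5 toolx ang 87.08 tilt [-0.0003  0.0002] F [-0.3  0.4  0.1] gap -0.001
wrist_force: [0.3, -1.3, -0.1]
t 21.0 dryer xy [114.2   0.9] z 142.7 toolx ang 87.06 tilt [-0.     -0.0007] F [ 0.3 -1.3 -0.1] gap -0.001
```

```bash

python3 -m crank '{"translation":[[0.08,0,0],[0.05,0,0],[0,0,0]],"dr":[[0,0,0],[0,0,0],[0,0,0]]}' | grep wrist
python3 w.py
python3 - <<'E'
from w import *
d=cap("side")
W=d["W"];z=W[...,2];c=d["color"].astype(int)
m=(c[...,0]>100)&(c[...,1]<60)&(c[...,2]<60)&(z>.13)&(z<.19)&(W[...,1]>.25);D=dry(W[m]);print("ball",len(D),D.min(0),D.max(0),z[m].max()) if len(D) else 0
E
```

```text
wrist_force: [-0.9, -12.8, 2.6]
t 21.3 dryer xy [114.5   1. ] z 142.6 toolx ang 86.96 tilt [-0.0003 -0.007 ] F [ -0.9 -12.8   2.6] gap 0.002
ball 100 [132.19894772  -7.27554975] [151.95573639  13.08111564] 0.17406844767643148
```

```bash

python3 -m crank '{"translation":[[-0.3,0,0],[-0.6,0,0],[-0.9,0,0],[-0.6,0,-0.5],[0,0,-1],[0,0,-1],[-0.8,0,-0.5],[-0.8,0,0],[-0.8,0,0],[0,0,0],[0,0,0]],"dr":[[0,0,0],[0,0,0],[0,0,0],[0,0,0],[0,0,0],[0,0,0],[0,0,0],[0,0,0],[0,0,0],[0,0,0],[0,0,0]]}' >/dev/null
python3 - <<'E'
from w import *
st()
for n in("side","wrist"):
    d=cap(n)
    if n=="side": s=d
    W=d["W"];z=W[...,2];c=d["color"].astype(int)
    hsv=cv2.cvtColor(d["color"],cv2.COLOR_RGB2HSV);H,S,V=[hsv[...,i].astype(int) for i in range(3)]
    near=abs(dry(W)).max(-1)<250
    m=near&(H>100)&(H<125)&(S>120)&(z>.032)&(z<.045);D=dry(W[m]);print("blue",D.min(0),D.max(0))
    m=near&(c[...,0]>100)&(c[...,1]<60)&(c[...,2]<60)&(z>.13)&(z<.19);D=dry(W[m])
    if len(D):print("ball",len(D),D.min(0),D.max(0),z[m].max())
cv2.imwrite("pics/end.png",np.hstack([s["color"][100:360,100:380],d["color"][:260]])[...,::-1])
E
python3 ray.py
```

```text
t 22.45 dryer xy [-26.    0.5] z 234.1 toolx ang 86.99 tilt [0.0014 0.0014] F [1.  0.1 0.2] gap 0.003
blue [-69.10492621 -57.88085596] [-18.70486453  61.71156055]
ball 100 [131.26281708  -8.35830434] [152.41589882  13.37085876] 0.17427534823066285
blue [-71.53464772 -58.32914814] [-25.67443255  60.13403955]
[ 217   91   82   70 4432] [257.51895307 127.7166065 ]
((3.150174379348755, 0.15352751314640045), 47.02082443237305) [-28.155273 -45.9743  ] [48.953194 46.690834]
```

View pics/end.png

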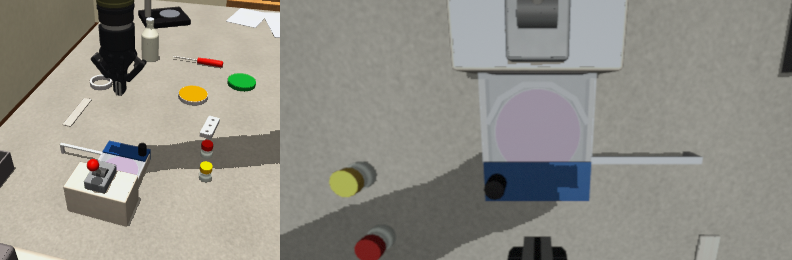

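The final view shows the disc in the nest, the shutter shut, the lever thrown away from the mouth (ball at (93,165) in the side view) and the bystanders in place. Handing in.

```bash
python3 -c "from bench import env; print(env.close_job())"
```

```text
the job is handed in; nothing more can be done
None
```

The purple disc is home in the dryer's nest, the shutter is fully shut, and the fan lever was thrown last. The job was handed in at about 22.5 s, and the judge returned no verdict.

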